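# Tip the solid bar out of its fitted nest and weigh it

### The job

Take the solid aluminium bar out of its close-fitting nest in the wooden sample tray: press down on its end by the thumb notch so that it tips and its other end stands up out of the nest, then take it by the raised end. Lay it flat in the middle of the balance's round pan, setting it down rather than dropping it, and leave the channel-shaped sample lying in its nest.

Things in the scene. Friction and masses are not known exactly. Their poses are not given: they have to be found in the camera images.
- bar: Solid aluminium bar, flat top, 100 (x) x 40 (y) x 20 (z) mm, 0.2 kg, in an outer nest, top flush with the tray's. Origin: centre of underside; z up; +x end at the thumb notch. Its centre is 2 mm on the level side of the nest's edge: push its +x end down lightly, past 12 deg (8 mm) it falls over by itself and stays on the slope at 25 deg, its -x end 20 mm up, standing clear of the tray's top.
- channel: The bystander sample: aluminium U-channel of the same outline, 100 x 40 x 20 mm, open upward (6 mm walls and floor, a groove 28 mm wide along its top). Origin: centre of its underside. It lies in the other outer nest and must stay there.
- tray: Wooden tray, fixed, 210 mm wide (y), x from -75 to +85 mm, top 50 mm above the bench. Origin: on the bench under the middle nest; x along nests. Nests at y = -65, 0 (empty), +65 mm: 43 mm wide, x from -51.5 to +55 mm, then a thumb notch 22 mm wide to +69 mm. Floor level, 20 mm deep, up to an edge at x = +2 mm; beyond it slopes down 25 deg towards +x.
- pan (a point): Centre of the top of the balance's round steel pan (160 mm diameter), 50 mm above the bench. The white balance under it, 200 x 170 mm, is fixed. Axes as the balance's; z up.
Mind the look-alikes: they are no part of the job. Leave any black or turquoise look-alike of the bar alone.

How it is judged:
By the outcome, as a careful person would: the job done as asked, in the order asked, and still so for the second after the job is handed in, with the robot touching nothing.
It also fails if it takes over 45 s, if anything falls off the work surface, if the arm or the gripper's body presses on something with over 40 N, if the wrist force passes 120 N, or if a joint passes its speed limit or range.

### The arm

A 6-joint arm with a two-finger parallel gripper is mounted at the origin on the work surface. World frame = base frame: x ahead of the robot, y to its left, z up, the work surface at z = 0. Lengths are in m, angles in rad, forces in N, time in s.
With the tool pointing down it reaches from about 0.225 to 0.725 m from the base axis. Payload 3.1 kg.
Tool frame: the origin (TCP) lies midway between the tips of the shut fingers; the grasp point (between the pads) lies 19 mm behind it; z points along the fingers, y is the direction in which the jaws open and shut (so a half turn about z gives the same grasp; the last joint's range is limited). The gripper opens to 85 mm and grips with 20 to 120 N. Pads are 22 mm wide; open, the fingers measure 114 mm over their backs; the gripper's body (76 mm by 85 mm) begins 54 mm behind the grasp point. The pads swing forward as they close: fully open they stand 13 mm farther back than shut.
Start: joints at [-1.31, 0.048, 0.099, 1.622, 0, 1.443], TCP at [0.199, -0.486, 0.231] pointing down, gripper open.
Joint ranges: [-2.91, 2.91], [-0.99, 1.94], [-1.21, 1.42], [-2.12, 2.29], [-1.49, 1.47], [-3.14, 3.14]. Speed limits (rad/s): [2.79, 2.79, 3.14, 3.14, 3.14, 3.14].

### API

Orientations are given as a 3x3 rotation matrix whose columns are the frame's x, y, z axes.
In Python, from station import monitor, optics, bot gives the robot as it stands.
- The arm moves only by the tool play_rows, never from a script. Its argument "steps" is a list of rows, each an object of numbers: "x", "y", "z": the shift along the tool's x, y, z in mm; "rx", "ry", "rz": the turn, a rotation vector about the tool's x, y, z in degrees; "fingers": the gripper's target within -1 to 1 (shut at 1, half-way at 0, fully open at -1). In form: [{"x": .., "y": .., "z": .., "rx": .., "ry": .., "rz": .., "fingers": ..}, ...]. A call has 1 to 8 rows; each row shifts and turns the pose as measured when the row begins, along the tool's axes as they then stand; what a row does not reach is not made up. A row lasts 1/10 s, in which the tool goes at most 50 mm and 8.59 degrees, less where a joint would pass 70% of its speed; a pose out of reach is approached as far as the arm can. A call with a gripper value outside its range is refused whole. The fingers move at their own pace and stop on an object; "force" is the grip in N (left out, the last holds). Time passes only in rows, so rows that do not move let the fingers close. It gives the time, the measured TCP pose, the force and the opening at its end, in the units of the state.
- monitor.sense(): the state, without advancing time (a new reading comes with each control period).
- optics.read_camera(name): name is "scene" or "top" or "wrist"; returns the picture (384x512x3 uint8, red, green, blue); there is no depth.
- optics.camera_params(name): a dict with "K" (3x3 intrinsics, pixels), "dist" ([k1, k2, p1, p2, k3] as OpenCV has them; the pictures are not rectified), "eye" and "attitude" of the camera in the world. Camera axes: x right, y up, looking along -z (the intrinsics and any distortion apply to the point x, -y, -z); pixel columns grow to the right and rows downward; lengths in m; the calibration is good to about 2 mm. A picture is of the moment at which its call begins: read the wrist's pose just before it. camera_params takes no time and is no camera call; for the wrist camera it gives the pose at the moment of the call.
- bot.sign_off(): hands the job in, once; it reports no verdict.
The state is a dict: "t": time; "qpos": joint angles; "qvel": joint speeds; "joint_efforts": joint torques, N m; "tcp_pos": TCP position; "ee_rot": TCP orientation; "force": force on the tool from outside, world axes, zero at the start; "torque": the same for the moment, N m; "gripper_width": finger opening in m.
Only numpy, scipy, OpenCV 4.12 (cv2) and the standard library are available. Lean on these libraries where they do the work, as an engineer would, in place of code of your own. Each camera call takes 0.05 s, during which the arm holds its last target. There are 200 camera calls.

## Working session

There is one attempt and no reset: what is moved stays moved. The work goes in short steps, Python scripts to look and compute and a tool call to move; the robot and the scene stay as the last step left them, time stands still between calls to the robot, and variables do not carry over. Pictures are saved under pics/ and viewed, about 8 in all and at most 12, crops included, and the job is handed in when it is done.

Besides the shell and the picture viewer there is one more tool, called after "Request:" by a JSON object that holds its "op" and its "data", one argument or row to a line. play_rows: Moves the arm, as the interface text tells. Its arguments: {"type":"object","properties":{"steps":{"type":"array","items":{"type":"object","properties":{"x":{"type":"number"},"y":{"type":"number"},"z":{"type":"number"},"rx":{"type":"number"},"ry":{"type":"number"},"rz":{"type":"number"},"fingers":{"type":"number"}}}},"force":{"type":"number"}},"required":["steps"]}

```bash
mkdir -p pics; cat > h.py <<'E'
import numpy as np, cv2
from station import monitor, optics, bot
def snap(cam,name):
    p=optics.camera_params(cam); im=optics.read_camera(cam)
    cv2.imwrite(f'pics/{name}.png',im[:,:,::-1]); return im,p
def ray(p,uv):
    q=cv2.undistortPoints(np.array(uv,float).reshape(-1,1,2),np.array(p['K']),np.array(p['dist'])).reshape(-1,2)
    d=np.c_[q[:,0],-q[:,1],-np.ones(len(q))]@np.array(p['attitude']).T
    return np.array(p['eye']),d
def atz(p,uv,z):
    e,d=ray(p,uv); return e+d*((z-e[2])/d[:,2])[:,None]
def proj(p,P):
    c=(np.atleast_2d(P)-np.array(p['eye']))@np.array(p['attitude']); c=c*[1,-1,-1]
    return cv2.projectPoints(c,np.zeros(3),np.zeros(3),np.array(p['K']),np.array(p['dist']))[0].reshape(-1,2)
E
python3 - <<'E'
from h import *
a,p=snap('top','top0'); b,q=snap('scene','scene0')
cv2.imwrite('pics/both.png',cv2.resize(np.hstack([a,b]),(800,300))[:,:,::-1])
print(p['eye'],p['attitude'],q['eye'])
s=monitor.sense();print(s['t'],s['ee_rot'])
E
```

```text
[ 0.48155104 -0.04894746  0.84540242] [[-0.00217551  0.99544612 -0.09530104]
 [-0.99948481 -0.00521621 -0.03166881]
 [-0.0320217   0.09518305  0.99494462]] [0.62738135 0.37966957 0.8452705 ]
0.1 [[ 9.25374876e-01  3.79052785e-01 -5.70029233e-04]
 [ 3.79053099e-01 -9.25372384e-01  2.16782345e-03]
 [ 2.94230206e-04 -2.22212070e-03 -9.99997488e-01]]
```

View pics/top0.png

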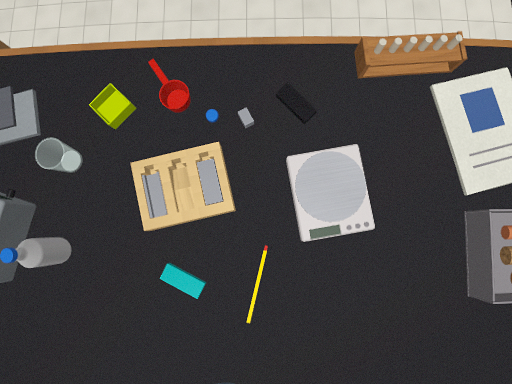

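View pics/scene0.png

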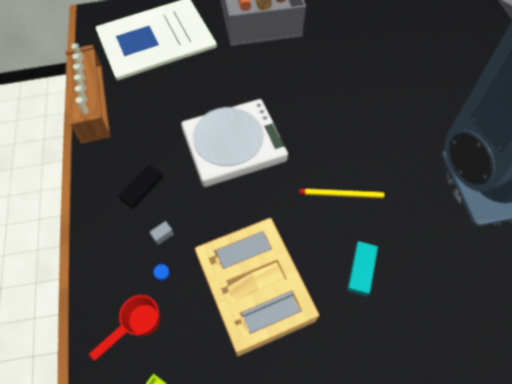

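The top view shows the tray at (183,187), with the thumb notches towards the image top. The sample on the right at (209,181) looks solid and the left one at (154,195) looks grooved. The pan is at (331,187). I'll zoom in for the corners.

```bash
python3 - <<'E'
from h import *
im=cv2.imread('pics/top0.png')[135:240,120:245]
cv2.imwrite('pics/c1.png',cv2.resize(im,None,fx=5.6,fy=5.6,interpolation=cv2.INTER_CUBIC))
E
```

```text
(no output)
```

View pics/c1.png

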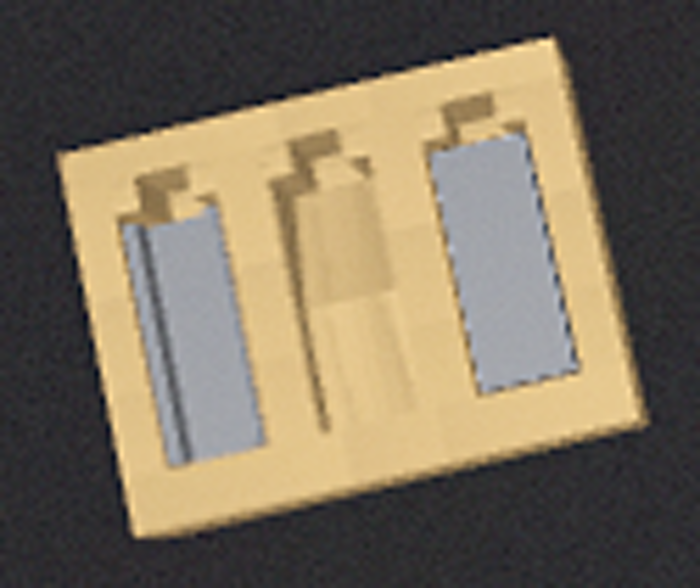

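The bar is the solid sample on the right, with crop corners at about (428,150), (522,130), (580,372) and (478,395). The groove marks the left sample as the channel. The notches are at the top.

```bash
python3 - <<'E'
from h import *
from scipy.optimize import least_squares
p=optics.camera_params('top'); im=cv2.imread('pics/top0.png')
f=lambda c:(np.array(c)+.5)/5.6+[120,135]-.5
T=atz(p,f([(58,152),(555,37),(644,420),(135,534)]),.05)[:,:2]
B=atz(p,f([(428,150),(522,130),(580,372),(478,395)]),.05)[:,:2]
def fit(W,L):
    W0=np.array(L)
    g=lambda v:(np.array([v[:2]+np.array([[np.cos(v[2]),-np.sin(v[2])],[np.sin(v[2]),np.cos(v[2])]])@l for l in W0])-W).ravel()
    r=least_squares(g,[*W.mean(0),0.1]); return r.x,np.abs(r.fun).max()
t,e=fit(T,[(.085,.105),(.085,-.105),(-.075,-.105),(-.075,.105)]);print('tray',t,np.degrees(t[2]),e)
b,e=fit(B,[(.05,.02),(.05,-.02),(-.05,-.02),(-.05,.02)]);print('bar',b,np.degrees(b[2]),e)
c,s=np.cos(t[2]),np.sin(t[2]);R=np.array([[c,-s],[s,c]])
print('bar in tray mm',R.T@(b[:2]-t[:2])*1e3)
# pan circle
hsv=cv2.cvtColor(im,cv2.COLOR_BGR2HSV);roi=im[140:245,282:380].astype(int)
print(im[187,331],im[187,300-8],im[155,295])
g=im[:,:,2].astype(int); m=((g>120)&(g<np.mean([im[187,331][2],im[155,295][2]]))).astype(np.uint8);m[:, :285]=0;m[:,378:]=0;m[:140]=0;m[245:]=0
m=cv2.morphologyEx(m,cv2.MORPH_OPEN,np.ones((5,5)))
cn=max(cv2.findContours(m,0,1)[0],key=cv2.contourArea)
pts=atz(p,cn.reshape(-1,2),.05)[:,:2]
r=least_squares(lambda v:np.hypot(*(pts-v[:2]).T)-v[2],[*pts.mean(0),.08],loss='soft_l1',f_scale=.002);print('pan',r.x,cv2.minEnclosingCircle(cn))
s=monitor.sense();print(s['tcp_pos'],s['gripper_width'])
E
```

```text
tray [0.57444862 0.13699171 0.22216017] 12.728840054892736 0.001468744638585373
bar [0.58822492 0.07434758 0.2248579 ] 12.883408943431293 0.0014352560062946829
bar in tray mm [ -0.36510356 -64.14000722]
[190 185 183] [186 187 192] [194 196 202]
pan [ 0.5761837  -0.19723394  0.07779455] ((329.8197021484375, 186.5111541748047), 35.84855270385742)
[ 0.1988534  -0.48525104  0.23018308] 0.08514462697293779
```

```bash
cat >> h.py <<'E'
from scipy.spatial.transform import Rotation as Ro
YAW=np.radians(12.8); U=np.array([np.cos(YAW),np.sin(YAW),0]); V=np.array([-U[1],U[0],0]); Z=np.array([0,0,1.])
BAR=np.array([.588,.0744,0])
def Rt(tilt=0,yaw=YAW):   # tool x = -u (flipped), tool body leans to +u by tilt deg
    u=np.array([np.cos(yaw),np.sin(yaw),0]); t=np.radians(tilt)
    z=-(np.sin(t)*u+np.cos(t)*Z); x=-u*np.cos(t)+Z*np.sin(t); return np.c_[x,np.cross(z,x),z]
def plan(pos,R,n=None,mm=45,deg=8.2,total=None):
    s=monitor.sense(); p=np.array(s['tcp_pos']); C=np.array(s['ee_rot']); rv=Ro.from_matrix(C.T@R).as_rotvec()
    if total is not None: rv=np.radians([0,0,total])
    d=np.array(pos)-p; n=n or max(1,int(np.ceil(max(np.linalg.norm(d)*1e3/mm,np.degrees(np.linalg.norm(rv))/deg))))
    print('t',round(s['t'],2),'p',p.round(4),'w',round(s['gripper_width'],4),'F',np.round(s['force'],1),'q',np.round(s['qpos'],2),'n',n)
    for k in range(min(n,8)):
        Ck=C@Ro.from_rotvec(rv*k/n).as_matrix(); print((Ck.T@d/n*1e3).round(1),np.degrees(rv/n).round(2))
E
python3 - <<'E'
from h import *
plan([*(BAR+.04*U)[:2],.12],Rt(),total=-170.5)
E
```

```text
t 0.1 p [ 0.1989 -0.4853  0.2302] w 0.0851 F [0.1 0.7 0.2] q [-1.31  0.05  0.1   1.62  0.    1.44] n 21
[ 29.1 -17.3   5.3] [ 0.    0.   -8.12]
[ 31.3 -13.    5.3] [ 0.    0.   -8.12]
[32.8 -8.5  5.3] [ 0.    0.   -8.12]
[33.7 -3.8  5.3] [ 0.    0.   -8.12]
[33.9  1.   5.3] [ 0.    0.   -8.12]
[33.4  5.8  5.3] [ 0.    0.   -8.12]
[32.2 10.5  5.3] [ 0.    0.   -8.12]
[30.4 14.9  5.3] [ 0.    0.   -8.12]
```

Request:
{"op": "play_rows", "data": {
  "steps": [
    {"x":29,"y":-17,"z":3,"rz":-8.1,"fingers":1},
    {"x":31,"y":-13,"z":3,"rz":-8.1,"fingers":1},
    {"x":33,"y":-8.5,"z":3,"rz":-8.1,"fingers":1},
    {"x":34,"y":-4,"z":3,"rz":-8.1,"fingers":1},
    {"x":34,"y":1,"z":3,"rz":-8.1,"fingers":1},
    {"x":33,"y":6,"z":3,"rz":-8.1,"fingers":1},
    {"x":32,"y":10.5,"z":3,"rz":-8.1,"fingers":1},
    {"x":30,"y":15,"z":3,"rz":-8.1,"fingers":1}
  ],
  "force": 80
}}

```text
invalid input
```

```bash
python3 - <<'E'
from h import *
s=monitor.sense();C=np.array(s['ee_rot']);y=np.degrees(np.arctan2(C[1,0],C[0,0]));tot=-((192.8-y)%360);print(y,tot)
plan([*(BAR+.04*U)[:2],.12],Rt(),total=tot)
E
```

```text
22.27504279632178 -170.52495720367824
t 0.1 p [ 0.1989 -0.4853  0.2302] w 0.0851 F [0.1 0.7 0.2] q [-1.31  0.05  0.1   1.62  0.    1.44] n 21
[ 29.1 -17.3   5.3] [ 0.    0.   -8.12]
[ 31.3 -13.    5.3] [ 0.    0.   -8.12]
[32.8 -8.5  5.3] [ 0.    0.   -8.12]
[33.7 -3.8  5.3] [ 0.    0.   -8.12]
[33.9  1.   5.3] [ 0.    0.   -8.12]
[33.4  5.8  5.3] [ 0.    0.   -8.12]
[32.2 10.5  5.3] [ 0.    0.   -8.12]
[30.4 14.9  5.3] [ 0.    0.   -8.12]
```

Request:
{"op": "play_rows", "data": {
  "steps": [
    {"x":29,"y":-17,"z":3,"rx":0,"ry":0,"rz":-8.1,"fingers":1},
    {"x":31,"y":-13,"z":3,"rx":0,"ry":0,"rz":-8.1,"fingers":1},
    {"x":33,"y":-8.5,"z":3,"rx":0,"ry":0,"rz":-8.1,"fingers":1},
    {"x":34,"y":-4,"z":3,"rx":0,"ry":0,"rz":-8.1,"fingers":1},
    {"x":34,"y":1,"z":3,"rx":0,"ry":0,"rz":-8.1,"fingers":1},
    {"x":33,"y":6,"z":3,"rx":0,"ry":0,"rz":-8.1,"fingers":1},
    {"x":32,"y":10.5,"z":3,"rx":0,"ry":0,"rz":-8.1,"fingers":1},
    {"x":30,"y":15,"z":3,"rx":0,"ry":0,"rz":-8.1,"fingers":1}
  ],
  "force": 80
}}

```text
t: 0.9
tcp_pos: [0.3602, -0.2611, 0.2002]
ee_rot: [[0.015, 1.0, -0.005], [1.0, -0.015, 0.008], [0.008, -0.005, -1.0]]
force: [0.8, -0.8, 0.5]
gripper_width: -0.0002
```

```bash
python3 - <<'E'
from h import *
s=monitor.sense();C=np.array(s['ee_rot']);y=np.degrees(np.arctan2(C[1,0],C[0,0]));tot=-((192.8-y)%360);print(y,tot)
plan([*(BAR+.04*U)[:2],.12],Rt(),total=tot)
E
```

```text
89.12653694920047 -103.67346305079954
t 0.9 p [ 0.3602 -0.2611  0.2002] w -0.0002 F [ 0.8 -0.8  0.5] q [-0.78 -0.16 -0.16  1.58  0.    0.81] n 13
[26.7 20.1  6.3] [ 0.    0.   -7.97]
[23.7 23.7  6.3] [ 0.    0.   -7.97]
[20.2 26.7  6.3] [ 0.    0.   -7.97]
[16.3 29.3  6.3] [ 0.    0.   -7.97]
[12.1 31.2  6.3] [ 0.    0.   -7.97]
[ 7.6 32.6  6.3] [ 0.    0.   -7.97]
[ 3.  33.3  6.3] [ 0.    0.   -7.97]
[-1.6 33.4  6.3] [ 0.    0.   -7.97]
```

Request:
{"op": "play_rows", "data": {
  "steps": [
    {"x":27,"y":20,"z":4,"rx":0,"ry":0,"rz":-8,"fingers":1},
    {"x":24,"y":24,"z":4,"rx":0,"ry":0,"rz":-8,"fingers":1},
    {"x":20,"y":27,"z":4,"rx":0,"ry":0,"rz":-8,"fingers":1},
    {"x":16,"y":29,"z":4,"rx":0,"ry":0,"rz":-8,"fingers":1},
    {"x":12,"y":31,"z":4,"rx":0,"ry":0,"rz":-8,"fingers":1},
    {"x":7.5,"y":32.5,"z":4,"rx":0,"ry":0,"rz":-8,"fingers":1},
    {"x":3,"y":33,"z":4,"rx":0,"ry":0,"rz":-8,"fingers":1},
    {"x":-1.5,"y":33,"z":4,"rx":0,"ry":0,"rz":-8,"fingers":1}
  ]
}}

```text
t: 1.7
tcp_pos: [0.5222, -0.035, 0.1635]
ee_rot: [[-0.913, 0.408, -0.011], [0.408, 0.913, 0.01], [0.014, 0.005, -1.0]]
force: [-0.2, -0.3, 0.1]
gripper_width: -0.0003
```

```bash
python3 - <<'E'
from h import *
s=monitor.sense();C=np.array(s['ee_rot']);y=np.degrees(np.arctan2(C[1,0],C[0,0]));tot=-((192.8-y)%360);print(y,tot)
plan([*(BAR+.04*U)[:2],.12],Rt(),total=tot)
E
```

```text
155.90332334775752 -36.89667665224249
t 1.7 p [ 0.5222 -0.035   0.1635] w -0.0003 F [-0.2 -0.3  0.1] q [-0.2   0.05 -0.03  1.5   0.01  0.22] n 5
[-9.6 30.1  8.7] [ 0.    0.   -7.38]
[-13.4  28.6   8.7] [ 0.    0.   -7.38]
[-17.   26.7   8.7] [ 0.    0.   -7.38]
[-20.2  24.3   8.7] [ 0.    0.   -7.38]
[-23.2  21.5   8.7] [ 0.    0.   -7.38]
```

Request:
{"op": "play_rows", "data": {
  "steps": [
    {"x":-10,"y":30,"z":8,"rx":0,"ry":0,"rz":-7.5,"fingers":1},
    {"x":-14,"y":29,"z":8,"rx":0,"ry":0,"rz":-7.5,"fingers":1},
    {"x":-17,"y":27,"z":8,"rx":0,"ry":0,"rz":-7.5,"fingers":1},
    {"x":-20,"y":24,"z":8,"rx":0,"ry":0,"rz":-7.5,"fingers":1},
    {"x":-23,"y":21.5,"z":8,"rx":0,"ry":0,"rz":-7,"fingers":1},
    {"x":0,"y":0,"z":0,"rx":0,"ry":0,"rz":0,"fingers":1}
  ]
}}

```text
t: 2.3
tcp_pos: [0.6278, 0.0944, 0.1156]
ee_rot: [[-0.966, -0.257, -0.019], [-0.257, 0.966, 0.011], [0.016, 0.015, -1.0]]
force: [0.0, -0.3, -0.8]
gripper_width: 0.0002
```

```bash
python3 - <<'E'
from h import *
plan([*(BAR+.04*U)[:2],.06],Rt())
im,p=snap('wrist','w0'); print(np.array(p['eye']))
L=[(x,y) for x in(.05,-.05) for y in(.02,-.02)]
P=[BAR+x*U+y*V+.05*Z for x,y in L]; print(proj(p,P).round(1)); print('tcp',proj(p,[monitor.sense()['tcp_pos']]))
E
```

```text
t 2.3 p [0.6278 0.0944 0.1156] w 0.0002 F [ 0.  -0.3 -0.8] q [ 0.04  0.36  0.23  1.46  0.01 -0.22] n 2
[ 1.4 -5.7 27.7] [ 0.44 -0.46  1.05]
[ 1.5 -5.5 27.7] [ 0.44 -0.46  1.05]
[0.55046445 0.07249006 0.25968153]
[[268.7 217.2]
 [209.2 215.6]
 [276.4  58.5]
 [207.7  55.9]]
tcp [[253.86937381 254.69289605]]
```

View pics/w0.png

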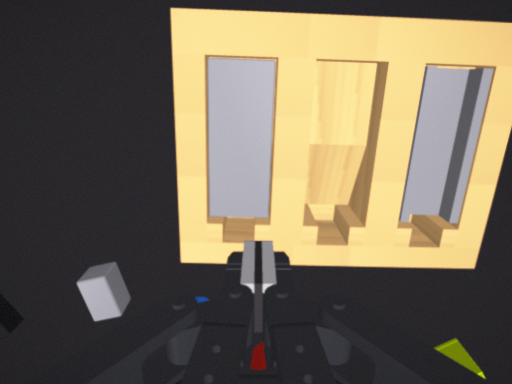

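The wrist view shows the bar's corners at about (270,217), (209,217), (276,58) and (208,57). The projected pose lands within 1–2 px of those. Next I go down to just above the press point.

Request:
{"op": "play_rows", "data": {
  "steps": [
    {"x":1.5,"y":-5.5,"z":24,"rx":0.5,"ry":-0.5,"rz":1,"fingers":1},
    {"x":1.5,"y":-5.5,"z":24,"rx":0.5,"ry":-0.5,"rz":1,"fingers":1},
    {"x":0,"y":0,"z":0,"rx":0,"ry":0,"rz":0,"fingers":1}
  ]
}}

```text
t: 2.65
tcp_pos: [0.6252, 0.0798, 0.0679]
ee_rot: [[-0.977, -0.215, 0.002], [-0.215, 0.977, -0.005], [-0.001, -0.006, -1.0]]
force: [-1.9, 0.4, -0.9]
gripper_width: -0.0
```

```bash
python3 - <<'E'
from h import *
plan([*(BAR+.04*U)[:2],.04],Rt(),n=6)
E
```

```text
t 2.65 p [0.6252 0.0798 0.0679] w -0.0 F [-1.9  0.4 -0.9] q [ 0.02  0.34  0.11  1.34 -0.01 -0.19] n 6
[-0.4  0.5  4.6] [-0.05  0.01 -0.06]
[-0.4  0.5  4.6] [-0.05  0.01 -0.06]
[-0.4  0.5  4.6] [-0.05  0.01 -0.06]
[-0.4  0.5  4.6] [-0.05  0.01 -0.06]
[-0.4  0.5  4.6] [-0.05  0.01 -0.06]
[-0.4  0.5  4.6] [-0.05  0.01 -0.06]
```

Request:
{"op": "play_rows", "data": {
  "steps": [
    {"x":-2.5,"y":3,"z":5,"rx":0,"ry":0,"rz":0,"fingers":1},
    {"x":0,"y":0,"z":5,"rx":0,"ry":0,"rz":0,"fingers":1},
    {"x":0,"y":0,"z":4,"rx":0,"ry":0,"rz":0,"fingers":1},
    {"x":0,"y":0,"z":2,"rx":0,"ry":0,"rz":0,"fingers":1},
    {"x":0,"y":0,"z":2,"rx":0,"ry":0,"rz":0,"fingers":1},
    {"x":0,"y":0,"z":2,"rx":0,"ry":0,"rz":0,"fingers":1}
  ]
}}

```text
t: 3.25
tcp_pos: [0.6296, 0.082, 0.0525]
ee_rot: [[-0.977, -0.212, 0.009], [-0.212, 0.977, -0.005], [-0.007, -0.007, -1.0]]
force: [-0.6, 0.7, -1.2]
gripper_width: 0.0003
```

Request:
{"op": "play_rows", "data": {
  "steps": [
    {"x":2,"y":1.5,"z":1,"rx":0,"ry":0,"rz":0,"fingers":1},
    {"x":0,"y":0,"z":3,"rx":0,"ry":0,"rz":0,"fingers":1},
    {"x":0,"y":0,"z":3,"rx":0,"ry":0,"rz":0,"fingers":1},
    {"x":0,"y":0,"z":3,"rx":0,"ry":0,"rz":0,"fingers":1}
  ]
}}

```text
t: 3.65
tcp_pos: [0.6279, 0.0834, 0.0428]
ee_rot: [[-0.977, -0.212, 0.011], [-0.212, 0.977, -0.005], [-0.009, -0.007, -1.0]]
force: [0.3, 0.7, -0.4]
gripper_width: 0.0
```

Request:
{"op": "play_rows", "data": {
  "steps": [
    {"x":0,"y":0,"z":3,"rx":0,"ry":0,"rz":0,"fingers":1},
    {"x":0,"y":0,"z":2,"rx":0,"ry":0,"rz":0,"fingers":1},
    {"x":0,"y":0,"z":0,"rx":0,"ry":0,"rz":0,"fingers":1}
  ]
}}

```text
t: 3.95
tcp_pos: [0.6283, 0.0834, 0.038]
ee_rot: [[-0.977, -0.212, 0.011], [-0.212, 0.977, -0.005], [-0.01, -0.007, -1.0]]
force: [0.1, 0.6, 0.1]
gripper_width: -0.0
```

```bash
python3 - <<'E'
from h import *
s=monitor.sense();print(s['tcp_pos'],s['force'])
im,p=snap('wrist','w1')
E
```

```text
[0.6282989  0.08337028 0.03797885] [0.09633978 0.55803283 0.07846776]
```

View pics/w1.png

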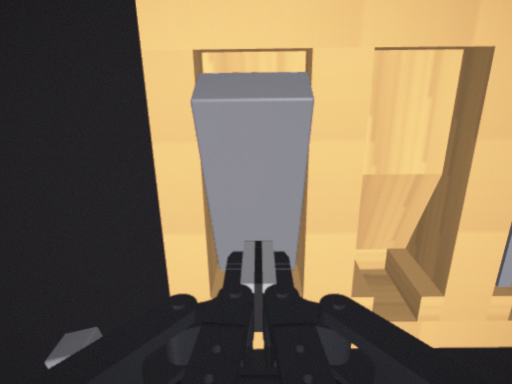

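The bar has tipped. The top edge of its raised end runs (195,99)–(312,97) and the lower edge (200,74)–(307,73). I'll retract and compare this with the tipped model.

```bash
cat >> h.py <<'E'
T=np.radians(25); A=np.cos(T)*U-np.sin(T)*Z; N=np.sin(T)*U+np.cos(T)*Z   # along bar to +x end, bar normal
PIV=BAR+.002*U+.030*Z
def tb(a,h,y=0,slide=0): return PIV+(a-.052+slide)*A+h*N+y*V   # a from raised end, h above underside
E
python3 - <<'E'
from h import *
p=optics.camera_params('wrist')
for sl in (0,.003,.006): print(sl,proj(p,[tb(0,.02,-.02,sl),tb(0,.02,.02,sl),tb(0,0,-.02,sl),tb(0,0,.02,sl)]).round(1).tolist())
s=monitor.sense();
plan([*s['tcp_pos'][:2],.13],np.array(s['ee_rot']),mm=40)
E
```

```text
0 [[189.2, 92.8], [316.3, 91.4], [197.5, 65.2], [309.4, 63.9]]
0.003 [[190.7, 101.3], [315.3, 100.0], [198.7, 73.2], [308.7, 72.0]]
0.006 [[192.0, 109.5], [314.3, 108.2], [199.8, 81.0], [307.9, 79.7]]
t 4.0 p [0.6282 0.0834 0.0379] w 0.0 F [0.4 0.6 0.5] q [ 0.03  0.36  0.07  1.27 -0.01 -0.19] n 3
[ -0.3  -0.2 -30.7] [0. 0. 0.]
[ -0.3  -0.2 -30.7] [0. 0. 0.]
[ -0.3  -0.2 -30.7] [0. 0. 0.]
```

Request:
{"op": "play_rows", "data": {
  "steps": [
    {"x":0,"y":0,"z":-20,"rx":0,"ry":0,"rz":0,"fingers":1},
    {"x":0,"y":0,"z":-30,"rx":0,"ry":0,"rz":0,"fingers":-1},
    {"x":0,"y":0,"z":-40,"rx":0,"ry":0,"rz":0,"fingers":-1},
    {"x":0,"y":0,"z":-10,"rx":0,"ry":0,"rz":0,"fingers":-1}
  ]
}}

```text
t: 4.4
tcp_pos: [0.6237, 0.0836, 0.1351]
ee_rot: [[-0.977, -0.212, 0.001], [-0.212, 0.977, -0.005], [0.0, -0.005, -1.0]]
force: [-0.3, 0.3, 0.5]
gripper_width: 0.0429
```

```bash
python3 - <<'E'
from h import *
snap('wrist','w2')
plan(tb(.007,.05),Rt(25))
E
```

```text
t 4.45 p [0.6235 0.0836 0.1347] w 0.0507 F [0.3 0.5 1.1] q [ 0.03  0.32  0.22  1.47 -0.01 -0.18] n 4
[13.6 -0.4 10.1] [-0.04  6.24 -0.15]
[12.4 -0.3 11.5] [-0.04  6.24 -0.15]
[11.1 -0.3 12.8] [-0.04  6.24 -0.15]
[ 9.6 -0.3 13.9] [-0.04  6.24 -0.15]
```

View pics/w2.png

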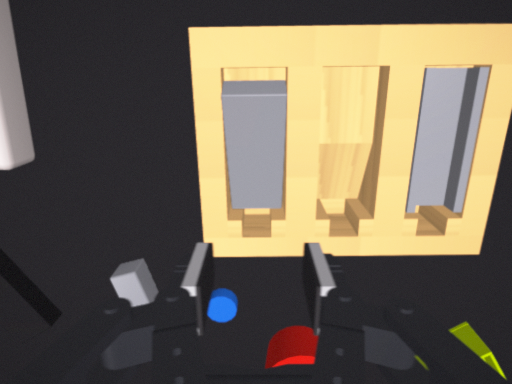

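```bash
python3 - <<'E'
from h import *
p=optics.camera_params('wrist')
for sl in (0,.003): print(sl,proj(p,[tb(0,.02,-.02,sl),tb(0,.02,.02,sl),tb(0,0,-.02,sl),tb(0,0,.02,sl)]).round(1).tolist())
E
```

```text
0 [[220.4, 92.2], [287.7, 91.4], [223.0, 77.1], [285.7, 76.4]]
0.003 [[220.9, 96.8], [287.5, 96.0], [223.3, 81.5], [285.5, 80.8]]
```

The bar stayed tipped after I retracted: its end's top edge is near row 95 and the lower edge near 81, which fits the model with about 3 mm of slide. The channel hasn't moved. I'll go to a tilted hover above the raised end.

Request:
{"op": "play_rows", "data": {
  "steps": [
    {"x":13.5,"y":0,"z":10,"rx":0,"ry":6.25,"rz":0,"fingers":-1},
    {"x":12.5,"y":0,"z":11.5,"rx":0,"ry":6.25,"rz":0,"fingers":-1},
    {"x":11,"y":0,"z":13,"rx":0,"ry":6.25,"rz":0,"fingers":-1},
    {"x":9.5,"y":0,"z":9,"rx":0,"ry":6.25,"rz":0,"fingers":-1},
    {"x":0,"y":0,"z":0,"rx":0,"ry":0,"rz":0,"fingers":-1}
  ]
}}

```text
t: 4.95
tcp_pos: [0.5671, 0.0714, 0.0915]
ee_rot: [[-0.876, -0.212, -0.433], [-0.188, 0.977, -0.098], [0.444, -0.004, -0.896]]
force: [0.3, -0.1, -2.0]
gripper_width: 0.0852
```

```bash
python3 - <<'E'
from h import *
plan(tb(.006,.035,0,.003),Rt(25),n=3)
E
```

```text
t 4.95 p [0.5671 0.0714 0.0915] w 0.0852 F [ 0.3 -0.1 -2. ] q [ 0.05  0.72  0.59  1.9  -0.08 -0.15] n 3
[-1.4 -0.6  3.7] [ 0.01 -0.46 -0.2 ]
[-1.3 -0.6  3.7] [ 0.01 -0.46 -0.2 ]
[-1.3 -0.6  3.7] [ 0.01 -0.46 -0.2 ]
```

Request:
{"op": "play_rows", "data": {
  "steps": [
    {"x":-4,"y":-1.5,"z":8,"rx":0,"ry":-1.2,"rz":-0.5,"fingers":-1},
    {"x":0,"y":0,"z":8,"rx":0,"ry":0,"rz":0,"fingers":-1},
    {"x":0,"y":0,"z":6,"rx":0,"ry":0,"rz":0,"fingers":-0.35},
    {"x":0,"y":0,"z":0,"rx":0,"ry":0,"rz":0,"fingers":-0.35}
  ]
}}

```text
t: 5.35
tcp_pos: [0.5609, 0.0687, 0.0669]
ee_rot: [[-0.884, -0.22, -0.412], [-0.199, 0.976, -0.092], [0.422, 0.0, -0.907]]
force: [-0.3, 0.1, 0.2]
gripper_width: 0.0591
```

```bash
python3 - <<'E'
from h import *
plan(tb(.006,.0085,0,.003),Rt(25),n=3)
E
```

```text
t 5.35 p [0.5609 0.0687 0.0669] w 0.0591 F [-0.3  0.1  0.2] q [ 0.04  0.68  0.49  1.81 -0.07 -0.16] n 3
[ 0.2 -0.2  4.1] [ 0.02  0.01 -0.03]
[ 0.2 -0.2  4.1] [ 0.02  0.01 -0.03]
[ 0.2 -0.2  4.1] [ 0.02  0.01 -0.03]
```

Request:
{"op": "play_rows", "data": {
  "steps": [
    {"x":0.5,"y":-0.5,"z":5,"rx":0,"ry":0,"rz":0,"fingers":-0.3},
    {"x":0,"y":0,"z":4,"rx":0,"ry":0,"rz":0,"fingers":-0.2},
    {"x":0,"y":0,"z":3,"rx":0,"ry":0,"rz":0,"fingers":-0.2},
    {"x":0,"y":0,"z":0,"rx":0,"ry":0,"rz":0,"fingers":-0.1}
  ],
  "force": 80
}}

```text
t: 5.75
tcp_pos: [0.5562, 0.067, 0.0591]
ee_rot: [[-0.887, -0.22, -0.406], [-0.199, 0.976, -0.092], [0.416, -0.001, -0.909]]
force: [-0.5, -0.0, -0.0]
gripper_width: 0.0472
```

```bash
python3 - <<'E'
from h import *
plan(tb(.006,.0085,0,.003),Rt(25),n=1); snap('wrist','w3')
E
```

```text
t 5.75 p [0.5562 0.067  0.0591] w 0.0472 F [-0.5 -0.  -0. ] q [ 0.04  0.66  0.45  1.78 -0.07 -0.16] n 1
[-0.7  0.2  3.2] [ 0.    0.41 -0.13]
```

View pics/w3.png

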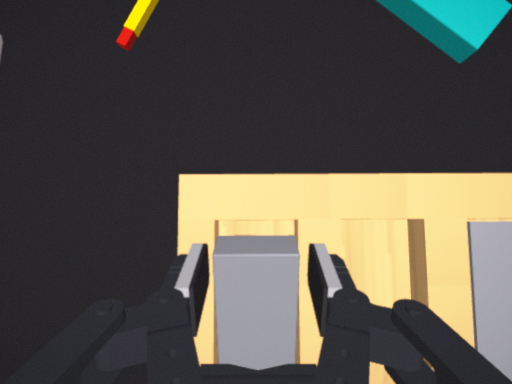

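The fingers straddle the raised end (bar at columns 214–298, pads at 207 and 310). I'll go down the last 3 mm and close.

Request:
{"op": "play_rows", "data": {
  "steps": [
    {"x":-0.5,"y":0.5,"z":3.5,"rx":0,"ry":0.4,"rz":0,"fingers":-0.1},
    {"x":0,"y":0,"z":0,"rx":0,"ry":0,"rz":0,"fingers":0.5},
    {"x":0,"y":0,"z":0,"rx":0,"ry":0,"rz":0,"fingers":1},
    {"x":0,"y":0,"z":0,"rx":0,"ry":0,"rz":0,"fingers":1},
    {"x":0,"y":0,"z":0,"rx":0,"ry":0,"rz":0,"fingers":1}
  ],
  "force": 80
}}

```text
t: 6.3
tcp_pos: [0.5557, 0.0672, 0.0564]
ee_rot: [[-0.884, -0.22, -0.412], [-0.199, 0.976, -0.094], [0.422, -0.001, -0.906]]
force: [-0.6, 0.3, -0.3]
gripper_width: 0.0374
```

Request:
{"op": "play_rows", "data": {
  "steps": [
    {"x":3,"y":0,"z":-2,"rx":0,"ry":0,"rz":0,"fingers":1},
    {"x":6,"y":0,"z":-7,"rx":0,"ry":0,"rz":0,"fingers":1},
    {"x":6,"y":0,"z":-8,"rx":0,"ry":0,"rz":0,"fingers":1},
    {"x":9,"y":0,"z":-16,"rx":0,"ry":0,"rz":0,"fingers":1},
    {"x":12,"y":0,"z":-24,"rx":0,"ry":0,"rz":0,"fingers":1},
    {"x":12,"y":0,"z":-24,"rx":0,"ry":0,"rz":0,"fingers":1},
    {"x":12,"y":0,"z":-24,"rx":0,"ry":0,"rz":0,"fingers":1},
    {"x":0,"y":0,"z":0,"rx":0,"ry":0,"rz":0,"fingers":1}
  ]
}}

```text
t: 7.1
tcp_pos: [0.5432, 0.0651, 0.1821]
ee_rot: [[-0.883, -0.219, -0.415], [-0.199, 0.976, -0.093], [0.425, -0.0, -0.905]]
force: [0.1, -0.2, -2.5]
gripper_width: 0.0377
```

```bash
python3 - <<'E'
from h import *
a,_=snap('scene','s1'); b,_=snap('wrist','w4'); 
cv2.imwrite('pics/v1.png',np.hstack([cv2.resize(a[150:384,100:400],(400,312)),cv2.resize(b,(400,312))])[:,:,::-1])
s=monitor.sense();print(s['tcp_pos'],s['force'],s['gripper_width'])
E
```

```text
[0.5425106  0.06514257 0.17779663] [ 0.50353559 -0.01306223 -2.70388879] 0.03751326340855019
```

View pics/v1.png

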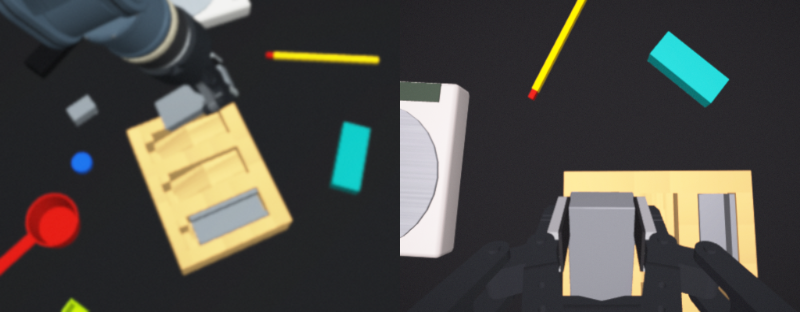

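The bar is held cleanly by the raised end and the channel is still in its nest. Next I carry it to the pan and level it.

```bash
cat >> h.py <<'E'
PAN=np.array([.576,-.197,.05])
E
python3 - <<'E'
from h import *
plan(PAN-.044*U+.08*Z,Rt(0),n=8)
E
```

```text
t 7.2 p [0.5425 0.0651 0.1778] w 0.0375 F [ 0.5 -0.  -2.7] q [ 0.04  0.61  0.61  2.01 -0.08 -0.16] n 8
[  5.2 -32.9   9.1] [ 0.01 -3.18 -0.01]
[  5.7 -32.9   8.8] [ 0.01 -3.18 -0.01]
[  6.2 -32.9   8.4] [ 0.01 -3.18 -0.01]
[  6.7 -32.9   8.1] [ 0.01 -3.18 -0.01]
[  7.1 -32.9   7.7] [ 0.01 -3.18 -0.01]
[  7.5 -32.9   7.3] [ 0.01 -3.18 -0.01]
[  7.9 -32.9   6.9] [ 0.01 -3.18 -0.01]
[  8.3 -32.9   6.4] [ 0.01 -3.18 -0.01]
```

Request:
{"op": "play_rows", "data": {
  "steps": [
    {"x":3,"y":-18,"z":2,"rx":0,"ry":-3,"rz":0,"fingers":1},
    {"x":5.5,"y":-30,"z":5,"rx":0,"ry":-3.2,"rz":0,"fingers":1},
    {"x":6,"y":-33,"z":6,"rx":0,"ry":-3.2,"rz":0,"fingers":1},
    {"x":6.5,"y":-33,"z":7,"rx":0,"ry":-3.2,"rz":0,"fingers":1},
    {"x":7,"y":-33,"z":7,"rx":0,"ry":-3.2,"rz":0,"fingers":1},
    {"x":7.5,"y":-33,"z":7,"rx":0,"ry":-3.2,"rz":0,"fingers":1},
    {"x":8,"y":-33,"z":6,"rx":0,"ry":-3.2,"rz":0,"fingers":1},
    {"x":8,"y":-25,"z":6,"rx":0,"ry":-3,"rz":0,"fingers":1}
  ]
}}

```text
t: 8.0
tcp_pos: [0.529, -0.1813, 0.1193]
ee_rot: [[-0.973, -0.229, -0.017], [-0.229, 0.973, 0.01], [0.015, 0.014, -1.0]]
force: [0.2, -0.2, -3.1]
gripper_width: 0.0374
```

```bash
python3 - <<'E'
from h import *
plan(PAN-.044*U+.045*Z,Rt(0),n=3)
E
```

```text
t 8.0 p [ 0.529  -0.1813  0.1193] w 0.0374 F [ 0.2 -0.2 -3.1] q [-0.45  0.16  0.    1.43  0.   -0.68] n 3
[ 0.5 -8.7  8. ] [ 0.27 -0.28  0.15]
[ 0.5 -8.7  8. ] [ 0.27 -0.28  0.15]
[ 0.5 -8.6  8.1] [ 0.27 -0.28  0.15]
```

Request:
{"op": "play_rows", "data": {
  "steps": [
    {"x":0.5,"y":-8.5,"z":6,"rx":0.3,"ry":-0.3,"rz":0,"fingers":1},
    {"x":0.5,"y":-8.5,"z":8,"rx":0.3,"ry":-0.3,"rz":0,"fingers":1},
    {"x":0.5,"y":-6,"z":5,"rx":0.2,"ry":-0.2,"rz":0,"fingers":1},
    {"x":0,"y":0,"z":0,"rx":0,"ry":0,"rz":0,"fingers":1},
    {"x":0,"y":0,"z":0,"rx":0,"ry":0,"rz":0,"fingers":1}
  ]
}}

```text
t: 8.5
tcp_pos: [0.5256, -0.2039, 0.0894]
ee_rot: [[-0.974, -0.225, -0.015], [-0.225, 0.974, 0.007], [0.013, 0.01, -1.0]]
force: [0.4, 0.2, -1.6]
gripper_width: 0.0378
```

```bash
python3 - <<'E'
from h import *
plan(PAN-.044*U+.0105*Z,Rt(0),n=4)
a,q=snap('top','t2'); b,p=snap('scene','s2');w,r=snap('wrist','w5')
s=monitor.sense();C=np.array(s['ee_rot']);t=np.array(s['tcp_pos'])
L=lambda x,y,h:t+C@np.array([x,y,-h]) if 0 else t+C@np.array([x,y,0])+C[:,2]*(.0085-h)
P=[L(x,y,.02) for x,y in((.006,.02),(.006,-.02),(-.094,-.02),(-.094,.02))]+[L(x,y,0) for x,y in((.006,.02),(.006,-.02),(-.094,-.02),(-.094,.02))]
for im,pp in((a,q),(b,p),(w,r)): print(proj(pp,P).round(0).tolist())
A1=cv2.resize(a[135:245,255:385],(400,338),interpolation=2);B1=cv2.resize(b[80:200,155:297],(400,338),interpolation=2)
cv2.imwrite('pics/v2.png',np.hstack([A1,B1])[:,:,::-1])
E
```

```text
t 8.5 p [ 0.5256 -0.2039  0.0894] w 0.0378 F [ 0.4  0.2 -1.6] q [-0.49  0.18 -0.04  1.37 -0.   -0.72] n 4
[-1.8 -1.2  7.2] [ 0.14 -0.19  0.05]
[-1.7 -1.2  7.2] [ 0.14 -0.19  0.05]
[-1.7 -1.2  7.2] [ 0.14 -0.19  0.05]
[-1.7 -1.1  7.2] [ 0.14 -0.19  0.05]
[[330.0, 212.0], [348.0, 207.0], [336.0, 161.0], [318.0, 165.0], [328.0, 212.0], [346.0, 208.0], [334.0, 163.0], [317.0, 167.0]]
[[256.0, 121.0], [249.0, 107.0], [205.0, 123.0], [212.0, 137.0], [256.0, 126.0], [249.0, 113.0], [206.0, 128.0], [213.0, 142.0]]
[[301.0, 258.0], [210.0, 258.0], [219.0, 421.0], [293.0, 421.0], [296.0, 238.0], [216.0, 238.0], [223.0, 389.0], [290.0, 389.0]]
```

View pics/v2.png

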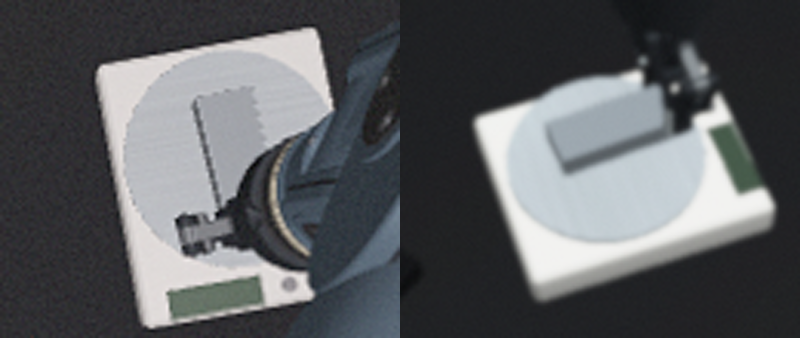

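View pics/w5.png

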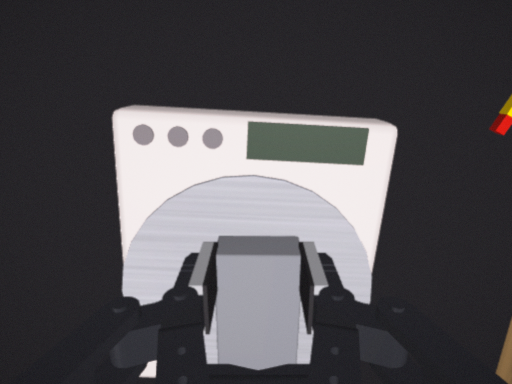

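The bar hangs level over the pan, and its corners agree with the projected model within about 2–3 px. I'll centre it, lower it slowly and watch for contact.

Request:
{"op": "play_rows", "data": {
  "steps": [
    {"x":-2,"y":-2.5,"z":6,"rx":0.2,"ry":-0.3,"rz":0,"fingers":1},
    {"x":-2,"y":-2,"z":6,"rx":0.2,"ry":-0.3,"rz":0,"fingers":1},
    {"x":-2,"y":0,"z":6,"rx":0.2,"ry":-0.2,"rz":0,"fingers":1},
    {"x":-1,"y":0,"z":4,"rx":0,"ry":0,"rz":0,"fingers":1},
    {"x":0,"y":0,"z":0,"rx":0,"ry":0,"rz":0,"fingers":1}
  ]
}}

```text
t: 9.15
tcp_pos: [0.5362, -0.2062, 0.0678]
ee_rot: [[-0.974, -0.228, 0.006], [-0.228, 0.974, -0.003], [-0.006, -0.005, -1.0]]
force: [-0.5, -0.5, -2.0]
gripper_width: 0.0376
```

```bash
python3 - <<'E'
from h import *
plan(PAN-.044*U+.0085*Z,Rt(0),n=4);print(np.array(monitor.sense()['ee_rot']).round(4))
E
```

```text
t 9.15 p [ 0.5362 -0.2062  0.0678] w 0.0376 F [-0.5 -0.5 -2. ] q [-0.48  0.19 -0.07  1.3   0.   -0.71] n 4
[0.8 0.1 2.3] [-0.06  0.08  0.09]
[0.8 0.1 2.3] [-0.06  0.08  0.09]
[0.8 0.1 2.3] [-0.06  0.08  0.09]
[0.8 0.1 2.3] [-0.06  0.08  0.09]
[[-0.9737 -0.2277  0.0065]
 [-0.2277  0.9737 -0.0031]
 [-0.0056 -0.0045 -1.    ]]
```

Request:
{"op": "play_rows", "data": {
  "steps": [
    {"x":2,"y":0,"z":2,"rx":-0.2,"ry":0.3,"rz":0,"fingers":1},
    {"x":0.5,"y":0,"z":2,"rx":0,"ry":0,"rz":0,"fingers":1},
    {"x":0,"y":0,"z":1,"rx":0,"ry":0,"rz":0,"fingers":1},
    {"x":0,"y":0,"z":1,"rx":0,"ry":0,"rz":0,"fingers":1}
  ]
}}

```text
t: 9.55
tcp_pos: [0.5335, -0.207, 0.0614]
ee_rot: [[-0.974, -0.227, -0.0], [-0.227, 0.974, -0.001], [0.0, -0.001, -1.0]]
force: [0.0, -0.6, -2.8]
gripper_width: 0.038
```

Request:
{"op": "play_rows", "data": {
  "steps": [
    {"x":0,"y":0,"z":0,"rx":0,"ry":0,"rz":0,"fingers":1}
  ]
}}

```text
t: 9.65
tcp_pos: [0.5334, -0.2071, 0.0613]
ee_rot: [[-0.974, -0.227, -0.0], [-0.227, 0.974, -0.001], [0.0, -0.001, -1.0]]
force: [-0.6, -0.1, -1.2]
gripper_width: 0.0377
```

Request:
{"op": "play_rows", "data": {
  "steps": [
    {"x":0,"y":0,"z":0.7,"rx":0,"ry":0,"rz":0,"fingers":1},
    {"x":0,"y":0,"z":0.7,"rx":0,"ry":0,"rz":0,"fingers":1}
  ]
}}

```text
t: 9.85
tcp_pos: [0.5336, -0.2073, 0.0602]
ee_rot: [[-0.974, -0.227, 0.001], [-0.227, 0.974, -0.001], [-0.0, -0.001, -1.0]]
force: [0.5, 0.1, -2.2]
gripper_width: 0.0377
```

Request:
{"op": "play_rows", "data": {
  "steps": [
    {"x":0,"y":0,"z":0.7,"rx":0,"ry":0,"rz":0,"fingers":1}
  ]
}}

```text
t: 9.95
tcp_pos: [0.5337, -0.2073, 0.0596]
ee_rot: [[-0.974, -0.227, 0.001], [-0.227, 0.974, -0.001], [-0.0, -0.001, -1.0]]
force: [-0.3, 0.3, -3.1]
gripper_width: 0.0377
```

Request:
{"op": "play_rows", "data": {
  "steps": [
    {"x":0,"y":0,"z":0.7,"rx":0,"ry":0,"rz":0,"fingers":1}
  ]
}}

```text
t: 10.05
tcp_pos: [0.5337, -0.2073, 0.059]
ee_rot: [[-0.974, -0.227, 0.001], [-0.227, 0.974, -0.001], [-0.001, -0.001, -1.0]]
force: [-1.0, 0.3, 0.2]
gripper_width: 0.0376
```

Request:
{"op": "play_rows", "data": {
  "steps": [
    {"x":0,"y":0,"z":0.5,"rx":0,"ry":0,"rz":0,"fingers":1}
  ]
}}

```text
t: 10.15
tcp_pos: [0.5338, -0.2073, 0.0591]
ee_rot: [[-0.974, -0.227, 0.001], [-0.227, 0.974, -0.001], [-0.001, -0.002, -1.0]]
force: [-1.8, 0.9, 0.4]
gripper_width: 0.0375
```

Request:
{"op": "play_rows", "data": {
  "steps": [
    {"x":0,"y":0,"z":0.5,"rx":0,"ry":0,"rz":0,"fingers":1}
  ]
}}

```text
t: 10.25
tcp_pos: [0.5338, -0.2073, 0.0591]
ee_rot: [[-0.974, -0.227, 0.001], [-0.227, 0.974, -0.001], [-0.001, -0.002, -1.0]]
force: [-0.5, 1.1, 0.7]
gripper_width: 0.0373
```

The TCP has stopped at z = 0.059 and the load has come off the wrist, so the bar is on the pan. I'll release slowly and retreat upward.

Request:
{"op": "play_rows", "data": {
  "steps": [
    {"x":0,"y":0,"z":0,"rx":0,"ry":0,"rz":0,"fingers":0},
    {"x":0,"y":0,"z":0,"rx":0,"ry":0,"rz":0,"fingers":-0.2},
    {"x":0,"y":0,"z":0,"rx":0,"ry":0,"rz":0,"fingers":-0.5},
    {"x":0,"y":0,"z":0,"rx":0,"ry":0,"rz":0,"fingers":-0.6},
    {"x":0,"y":0,"z":-5,"rx":0,"ry":0,"rz":0,"fingers":-0.6},
    {"x":0,"y":0,"z":-20,"rx":0,"ry":0,"rz":0,"fingers":-0.6},
    {"x":0,"y":0,"z":-40,"rx":0,"ry":0,"rz":0,"fingers":-0.6},
    {"x":10,"y":0,"z":-40,"rx":0,"ry":0,"rz":0,"fingers":-0.6}
  ]
}}

```text
t: 11.05
tcp_pos: [0.5214, -0.2074, 0.1607]
ee_rot: [[-0.974, -0.228, -0.008], [-0.228, 0.974, 0.004], [0.006, 0.006, -1.0]]
force: [-0.2, -0.7, 0.9]
gripper_width: 0.0679
```

Request:
{"op": "play_rows", "data": {
  "steps": [
    {"x":45,"y":0,"z":-25,"rx":0,"ry":0,"rz":0,"fingers":-0.6},
    {"x":45,"y":0,"z":-25,"rx":0,"ry":0,"rz":0,"fingers":-0.6},
    {"x":45,"y":0,"z":-10,"rx":0,"ry":0,"rz":0,"fingers":-0.6},
    {"x":0,"y":0,"z":0,"rx":0,"ry":0,"rz":0,"fingers":-0.6},
    {"x":0,"y":0,"z":0,"rx":0,"ry":0,"rz":0,"fingers":-0.6}
  ]
}}

```text
t: 11.55
tcp_pos: [0.3917, -0.2417, 0.2328]
ee_rot: [[-0.973, -0.229, 0.007], [-0.229, 0.973, -0.008], [-0.005, -0.01, -1.0]]
force: [1.2, 0.3, -0.4]
gripper_width: 0.0683
```

```bash
python3 - <<'E'
from h import *
a,q=snap('top','t3'); b,p=snap('scene','s3')
s=monitor.sense();print(s['t'],s['tcp_pos'],s['force'])
A1=cv2.resize(a[130:250,120:390],(800,356),interpolation=2);B1=cv2.resize(b[80:350,150:350],(178,240),interpolation=2)
B1=cv2.resize(b[80:200,155:297],(284,240),interpolation=2)
cv2.imwrite('pics/v3.png',np.vstack([A1,np.pad(B1,((0,0),(0,516),(0,0)))])[:,:,::-1])
f=lambda h:[PAN+x*U+y*V+h*Z for x,y in((.05,.02),(.05,-.02),(-.05,-.02),(-.05,.02))]
print(((proj(q,f(.02))-[120,130])*2.963).round(0).tolist(),((proj(p,f(.02))-[155,80])*2+[0,356]).round(0).tolist())
E
```

```text
11.65 [ 0.39225423 -0.24123542  0.23199028] [ 0.35199137  0.00866571 -0.26758764]
[[584.0, 103.0], [637.0, 91.0], [670.0, 222.0], [617.0, 234.0]] [[110.0, 485.0], [97.0, 457.0], [181.0, 428.0], [195.0, 455.0]]
```

View pics/v3.png

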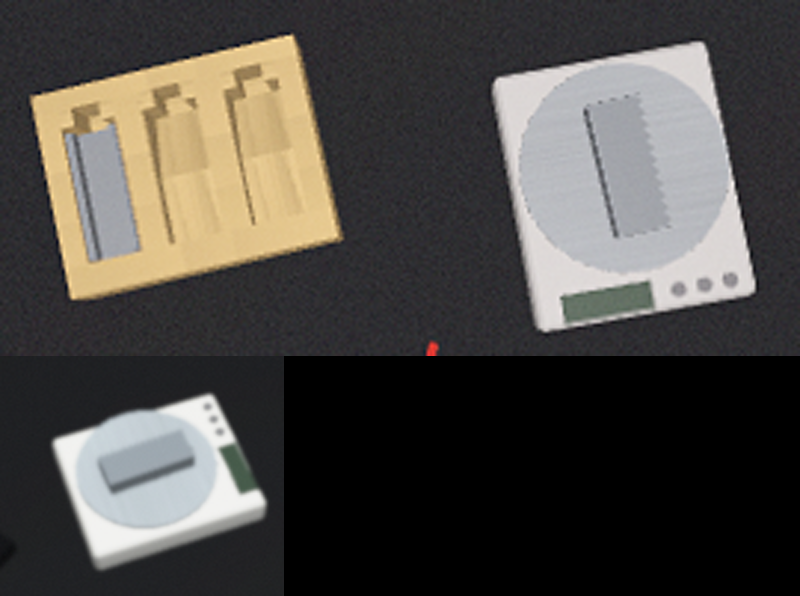

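The bar lies flat in the middle of the pan. In the crop the bar's centre is at about (627,166) and the pan's at (624,168). The channel is still in its nest and the arm is clear.

```bash
python3 -c "
from h import *
print(bot.sign_off())"
```

```text
the job is handed in; nothing more can be done
None
```

The bar is lying flat in the middle of the balance's pan, and the job is handed in at about 11.7 s of the 45 s allowed.

**What I did:** I pressed the bar's notch end down with the shut fingers, about 10 mm, until it tipped. I gripped the raised end across its width at 80 N with the gripper tilted 25°, lifted it out and levelled it over the pan. I then lowered it in sub-millimetre steps until it touched, and only then opened the fingers.

**Last checks:**
- **Placement:** the final top and scene pictures show the bar flat, its centre about 2 mm from the pan's.
- **Channel:** it is still in its nest.
- **Look-alikes:** I touched neither.
- **Arm:** it is clear of everything, with wrist force near zero.

**What didn't agree:**
- **Gripper width:** it read 37–38 mm on the 40 mm bar, but the grip held without visible slip.
- **Tipped bar:** it sat about 3 mm further down the slope than my simple model, and I allowed for that in the grasp.
- **Pan radius:** it measured 78 mm instead of 80 mm, so the pan centre could be off by a millimetre or two.

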